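# Switch on the shelf lamp with the reach hook

### The job

Switch on the lamp of the little dye shelf: its red push switch hides behind the shelf's front lip and must be pushed fully up from underneath, where it stays. Use the orange-handled reach hook that is tucked into the wooden bottle riser: draw it out, take it by its handle, press the switch with its upturned finger, and lay the hook down wholly on the black mat. Do not drop the hook, and do not shift or knock over any bottle.

Things in the scene. Friction and masses are not known exactly. Their poses are not given: they have to be found in the camera images.
- hook: Reach hook, loose, 0.15 kg. Orange handle 90 (x) x 26 (y) x 22 mm (z); origin: centre of its underside. A 10 x 10 mm steel bar, axis 11 mm up, runs from the handle's end (x = 45) to x = 130 mm, where a 10 x 10 mm upright finger rises from 0 to 62 mm (top 12 mm green). It rests on handle and finger foot, finger up. At the start its handle is in the riser, the finger about 75 mm out of its mouth.
- hook_tip (a point): Centre of the top end of the hook's upturned finger: (130, 0, 62) mm in the hook's frame.
- hook_foot (a point): Centre of the lower end of the hook's upturned finger: (130, 0, 0) mm in the hook's frame.
- hook_butt (a point): Lower edge of the free end of the hook's handle: (-45, 0, 0) mm in the hook's frame.
- riser: Fixed wooden bottle stand, a tunnel 140 deep (x) x 170 wide (y) x 100 mm high; origin: centre of its footprint on the table. Walls and roof 12 mm thick (tunnel 146 wide, 88 mm high), open only at its -x face, which looks roughly to the robot. Hides the hook's handle at the start, so that only bar and finger can be grasped. Two bottles stand on it.
- lamp_shelf: Fixed shelf, origin: centre of its footprint on the table; front (-x) to the robot. Board 180 (x) x 300 mm (y), 175 to 195 mm up, on 18 mm posts at x -72 and 80, y +-140 mm. White lip along the front, x -90 to -82 mm, hangs down to 140 mm above the table. Lamp tube under the board at x 35 mm, down to 149 mm. Three 85 mm jars fixed on top at the back; yellow dot on top right above the switch.
- switch_face (a point): Centre of the underside of the red round switch, 26 mm in diameter, facing down; at x -50, y 0 mm in the shelf's frame, so 40 mm behind the lip's front face. 152 mm above the table when off (12 mm higher than the lip's lower edge); rises with the switch.
- switch (a joint): Travel of the switch, m: 0 off (down), 0.010 fully up (hard stop), on. Moves against about 2 N of friction and stays where it is left; starts at 0 to 0.002. A 9 mm red pin on it rises by as much out of the yellow dot on the shelf's top.
- mat: Fixed black rubber mat, 160 (x) x 300 (y) x 4 mm thick, origin at the centre of its underside on the table. The hook's final place, also free for putting it down on the way.
- blue_bottle: Screw-cap dye bottle, a plain upright cylinder 56 mm in diameter and 115 mm high, 0.22 kg, yellow band; origin at the centre of its underside. Bystander: blue, stands on the table near the shelf's lip, to one side of the switch.
- amber_bottle: Screw-cap dye bottle, a plain upright cylinder 56 mm in diameter and 115 mm high, 0.22 kg, yellow band; origin at the centre of its underside. Bystander: amber, stands on the table near the shelf's lip, to one side of the switch.
- red_bottle: Screw-cap dye bottle, a plain upright cylinder 56 mm in diameter and 115 mm high, 0.22 kg, yellow band; origin at the centre of its underside. Bystander: red, stands on the riser (100 mm up).
- green_bottle: Screw-cap dye bottle, a plain upright cylinder 56 mm in diameter and 115 mm high, 0.22 kg, yellow band; origin at the centre of its underside. Bystander: green, stands on the riser (100 mm up).
Not all that is in view belongs to the job. Several things look just like the hook: the one meant starts farthest to the robot's right.

How it is judged:
By the outcome, as a careful person would: the job done as asked, in the order asked, and still so for the second after the job is handed in, with the robot touching nothing.
It also fails if it takes over 72 s, if anything falls off the work surface, if the arm or the gripper's body presses on something with over 40 N, if the wrist force passes 120 N, or if a joint passes its speed limit or range.

### The arm

A 6-joint arm with a two-finger parallel gripper is mounted at the origin on the work surface. World frame = base frame: x ahead of the robot, y to its left, z up, the work surface at z = 0. Lengths are in m, angles in rad, forces in N, time in s.
With the tool pointing down it reaches from about 0.4 to 0.925 m from the base axis. Payload 12.5 kg.
Tool frame: the origin (TCP) lies midway between the tips of the shut fingers; the grasp point (between the pads) lies 19 mm behind it; z points along the fingers, y is the direction in which the jaws open and shut (so a half turn about z gives the same grasp; the last joint's range is limited). The gripper opens to 95 mm and grips with 3 to 60 N. Pads are 20 mm wide; open, the fingers measure 119 mm over their backs; the gripper's body (75 mm by 180 mm) begins 59 mm behind the grasp point.
Start: joints at [1.129, 0.491, 1.559, -0, 1.092, -0.106], TCP at [0.206, 0.59, 0.183] pointing down, gripper open.
Joint ranges: [-3.1, 3.1], [-0.84, 2.19], [0.05, 2.79], [-1.13, 4.28], [0.06, 2.93], [-2.69, 2.69]. Speed limits (rad/s): [2.22, 2.22, 2.79, 3.14, 3.14, 3.14].

### API

Orientations are given as a rotation vector (axis times angle).
In Python, from station import * gives the robot as it stands.
- The arm moves only by the tool carry_out, never from a script. Its argument "rows" is a list of rows, each a list of 5 numbers: the shift along the tool's x, y, z in mm, then the turn about the tool's z in degrees, then the closure, from 0 (fully open) to 1 (shut). In form: [[x, y, z, spin, fingers], ...]. A call has 1 to 10 rows; each row is the pose to reach, as a shift and turn from the pose commanded when the call began, along the tool's axes at that moment; what a row does not reach only later rows make up. A row lasts 1/8 s, in which the tool goes at most 62.5 mm and 10.7 degrees, less where a joint would pass 70% of its speed; a pose out of reach is approached as far as the arm can. A call with a gripper value outside its range is refused whole. The fingers move at their own pace and stop on an object; the grip force is fixed at half the most. Time passes only in rows, so rows that repeat a pose let the fingers close. It gives the time, the measured TCP pose, the force and the opening at its end, in the units of the state.
- get_obs(): the state, without advancing time (a new reading comes with each control period).
- grab_frame(name): name is "scene" or "top" or "wrist"; returns the picture (400x640x3 uint8, blue, green, red); there is no depth.
- calibration(name): a dict with "fx", "fy", "cx", "cy" (pixels), "extrinsics" (4x4, takes a point from camera to world coordinates). Camera axes: x right, y down, z forward; pixel columns grow to the right and rows downward; lengths in m; the calibration is good to about 2 mm. A picture is of the moment at which its call begins: read the wrist's pose just before it. calibration takes no time and is no camera call; for the wrist camera it gives the pose at the moment of the call.
- close_job(): hands the job in, once; it reports no verdict.
Trained networks look in the newest picture that a camera, given by its name, has taken for a name from the list of things; names that differ only in an ending like _2 or _b are one class to them, and where a whole thing is asked for, a point or a joint stands for the part that bears it (a point fixed in the world has none). Each returns a list of dicts, best first, with "score" (0 to 1); they miss things now and then, are a little off and sometimes report something else, mostly with a low value. They report only what shows in the picture. A call takes as long as a camera call. They do not tell look-alikes from the thing itself.
- silhouettes(thing, camera): "mask" (400x640 bool, what is visible of it) and "rect" ([left, top, right, bottom] in pixels, round what is visible of it).
The state is a dict: "time_s": time; "qpos": joint angles; "joint_vel": joint speeds; "effort": joint torques, N m; "eef_pos": TCP position; "eef_rot": TCP orientation; "wrist_force": force on the tool from outside, world axes, zero at the start; "wrist_torque": the same for the moment, N m; "width": opening from 0.0 (shut) to 1.0 (fully open).
Only numpy, scipy, OpenCV 4.12 (cv2) and the standard library are available. Lean on these libraries where they do the work, as an engineer would, in place of code of your own. Each camera call takes 0.05 s, during which the arm holds its last target. There are 200 camera calls.

## Working session

There is one attempt and no reset: what is moved stays moved. The work goes in short steps, Python scripts to look and compute and a tool call to move; the robot and the scene stay as the last step left them, time stands still between calls to the robot, and variables do not carry over. Pictures are saved under pics/ and viewed, about 8 in all and at most 12, crops included, and the job is handed in when it is done.

Besides the shell and the picture viewer there is one more tool, called after "Request:" by a JSON object that holds its "op" and its "data", one argument or row to a line. carry_out: Moves the arm, as the interface text tells. Its arguments: {"type":"object","properties":{"rows":{"type":"array","items":{"type":"array","items":{"type":"number"}}}},"required":["rows"]}

```bash
ls; mkdir -p pics; cat > h.py <<'E'
from station import *
import numpy as np, cv2
from scipy.spatial.transform import Rotation as R
def proj(name,P):
    c=calibration(name);T=np.linalg.inv(np.array(c["extrinsics"]))
    p=np.atleast_2d(P)@T[:3,:3].T+T[:3,3]
    return np.c_[c["fx"]*p[:,0]/p[:,2]+c["cx"],c["fy"]*p[:,1]/p[:,2]+c["cy"]]
def back(name,uv,z,c=None):
    c=c or calibration(name);E=np.array(c["extrinsics"])
    uv=np.atleast_2d(uv).astype(float)
    d=np.c_[(uv[:,0]-c["cx"])/c["fx"],(uv[:,1]-c["cy"])/c["fy"],np.ones(len(uv))]@E[:3,:3].T
    return E[:3,3]+d*((z-E[2,3])/d[:,2])[:,None]
E
python3 - <<'E'
from h import *
np.set_printoptions(precision=3,suppress=True)
o=get_obs();print(o)
for n in("scene","top"):
    im=grab_frame(n);cv2.imwrite(f"pics/{n}0.png",im);c=calibration(n);print(n,c["fx"],np.array(c["extrinsics"]))
    for t in("hook","riser","lamp_shelf","mat","blue_bottle","amber_bottle","red_bottle","green_bottle","switch"):
        print(t,[(round(s["score"],2),[int(v) for v in s["rect"]]) for s in silhouettes(t,n)])
E
```

```text
pics
{'time_s': 0.0, 'qpos': array([ 1.129,  0.492,  1.559, -0.   ,  1.092, -0.106]), 'joint_vel': array([ 0.001, -0.   , -0.001,  0.001, -0.002,  0.001]), 'effort': array([ -0.001, -61.264, -25.818,   0.069,   0.048,  -0.   ]), 'eef_pos': array([0.206, 0.59 , 0.182]), 'eef_rot': array([-0.525, -3.097,  0.002]), 'wrist_force': array([-0.279, -0.072,  0.35 ]), 'wrist_torque': array([0.02 , 0.027, 0.05 ]), 'width': 1.0016189671172904}
scene 393.2511829884699 [[ 0.786 -0.451  0.424  0.083]
 [-0.619 -0.58   0.53  -0.455]
 [ 0.007 -0.678 -0.735  0.908]
 [ 0.     0.     0.     1.   ]]
hook [(0.87, [211, 171, 243, 215]), (0.82, [151, 148, 209, 167]), (0.79, [247, 136, 295, 162]), (0.72, [302, 176, 330, 206])]
riser [(0.67, [297, 144, 368, 205])]
lamp_shelf [(0.88, [373, 156, 526, 316])]
mat [(0.98, [265, 215, 384, 313])]
blue_bottle [(0.78, [375, 221, 395, 265])]
amber_bottle [(0.84, [421, 269, 452, 312]), (0.65, [375, 155, 525, 317])]
red_bottle [(0.71, [335, 128, 353, 166])]
green_bottle [(0.82, [316, 114, 333, 153])]
switch []
top 400.7642980198475 [[ 0.044 -0.977  0.209  0.334]
 [-0.999 -0.043  0.006  0.138]
 [ 0.003 -0.209 -0.978  1.243]
 [ 0.     0.     0.     1.   ]]
hook [(0.7, [204, 174, 235, 231]), (0.69, [213, 245, 247, 302]), (0.59, [130, 261, 182, 310]), (0.49, [381, 199, 403, 218]), (0.4, [290, 198, 303, 228])]
riser [(0.8, [260, 148, 322, 205]), (0.45, [290, 197, 303, 228])]
lamp_shelf [(0.9, [370, 126, 489, 204])]
mat [(0.89, [309, 227, 408, 280]), (0.36, [433, 200, 464, 217])]
blue_bottle [(0.82, [381, 199, 400, 219])]
amber_bottle [(0.93, [430, 199, 463, 215])]
red_bottle []
green_bottle [(0.86, [263, 150, 285, 179])]
switch []
```

```bash
python3 - <<'E'
import cv2
a=cv2.imread("pics/scene0.png")[100:330,130:540];b=cv2.imread("pics/top0.png")[110:325,110:520]
a=cv2.resize(a,None,fx=1.38,fy=1.38,interpolation=3);b=cv2.resize(b,None,fx=1.38,fy=1.38,interpolation=3)
w=min(a.shape[1],b.shape[1]);im=cv2.vconcat([a[:,:w],b[:,:w]])
print(im.shape);cv2.imwrite("pics/both0.png",im[:600])
E
```

```text
(614, 566, 3)
```

View pics/both0.png

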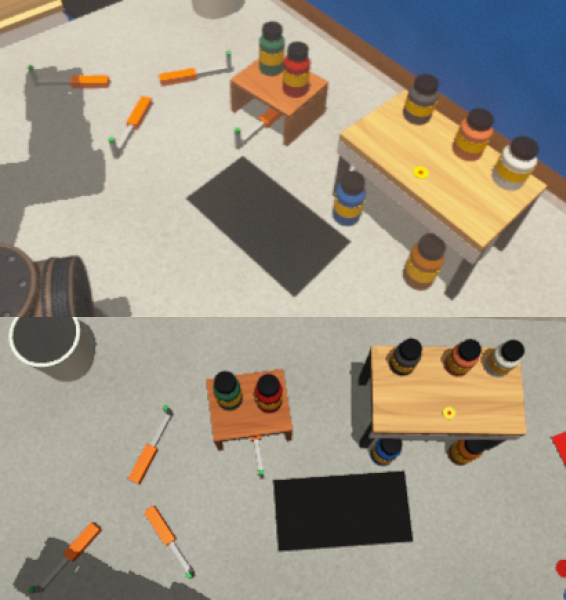

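Picture 1 shows four look-alike hooks, given here in scene pixels: (180,157), (227,193), (271,149) and (316,191), the last with its handle in the riser. The riser one is farthest right (lowest y) in the top view, at (296,213), which fits the description. Next I'll get coarse world positions.

```bash
cat > fit.py <<'E'
from h import *
from scipy.optimize import minimize
def hull(name,pts):
    m=np.zeros((400*4,640*4),np.uint8);p=proj(name,pts)*4
    cv2.fillConvexPoly(m,cv2.convexHull(p.round().astype(np.int32)),1);return m>0
def rot(p,pose):
    c,s=np.cos(pose[2]),np.sin(pose[2]);p=np.array(p,float)
    return np.c_[pose[0]+c*p[:,0]-s*p[:,1],pose[1]+s*p[:,0]+c*p[:,1],p[:,2]]
def box(x,y,z): return [(a,b,c) for a in x for b in y for c in z]
def fit(pts,masks,x0):
    M={n:cv2.resize(m.astype(np.uint8),None,fx=4,fy=4,interpolation=1)>0 for n,m in masks.items()}
    def f(v):
        t=0
        for n,m in M.items():
            h=hull(n,rot(pts,v));t+=1-(h&m).sum()/(h|m).sum()
        return t
    s=np.array([[0,0,0],[.02,0,0],[0,.02,0],[0,0,.15]])+x0
    r=minimize(f,x0,method="Nelder-Mead",options=dict(initial_simplex=s,xatol=2e-4,fatol=1e-4));return r.x,r.fun
E
python3 - <<'E'
from fit import *
np.set_printoptions(precision=3,suppress=True)
ims={n:grab_frame(n) for n in("scene","top")}
def best(t,n,i=0):
    return silhouettes(t,n)[i]["mask"]
print("mat",fit(box((-.08,.08),(-.15,.15),(0,.004)),{n:best("mat",n) for n in ims},[*back("top",[358,253],0)[0,:2],0]))
# riser / shelf top faces by colour
for nm,c0,pts in (("riser",(292,180),box((-.07,.07),(-.085,.085),(.1,))),("shelf",(435,170),box((-.09,.09),(-.15,.15),(.195,)))):
    z=pts[0][2]
    hsv=cv2.cvtColor(ims["top"],cv2.COLOR_BGR2HSV);print(nm,hsv[195 if nm=="riser" else 185,285 if nm=="riser" else 400],back("top",c0,z))
# yellow dot
for n in ims:
    hsv=cv2.cvtColor(ims[n],cv2.COLOR_BGR2HSV)
    m=cv2.inRange(hsv,(25,200,180),(34,255,255))
    k,l,s,ce=cv2.connectedComponentsWithStats(m)
    print(n,"yellow",[(s[i,4],ce[i],back(n,ce[i],.195)[0,:2]) for i in range(1,k) if s[i,4]>8])
    g=cv2.inRange(hsv,(50,120,60),(75,255,255))
    k,l,s,ce=cv2.connectedComponentsWithStats(g)
    print(n,"green",[(s[i,4],ce[i],back(n,ce[i],.056)[0,:2]) for i in range(1,k) if s[i,4]>3])
for t in("blue_bottle","amber_bottle","green_bottle"):
    th=np.linspace(0,2*np.pi,24);z0=.1 if t[0]=="g" else 0
    p=[(.028*np.cos(a),.028*np.sin(a),z0+z) for a in th for z in(0,.115)]
    s=silhouettes(t,"scene");r=s[0]["rect"]
    print(t,fit(p,{"scene":s[0]["mask"]},[*back("scene",[(r[0]+r[2])/2,(r[1]+r[3])/2],z0+.057)[0,:2],0]))
print(calibration("wrist"))
E
```

```text
mat (array([0.465, 0.001, 0.114]), np.float64(1.0203552332370474))
riser [ 12 173 206] [[0.655 0.21  0.1  ]]
shelf [ 19 130 235] [[ 0.674 -0.184  0.195]]
scene yellow [(np.int32(57), array([434.351, 224.596]), array([ 0.646, -0.182]))]
scene green [(np.int32(4), array([301.5, 193.5]), array([0.536, 0.189])), (np.int32(6), array([210. , 200.5]), array([0.311, 0.329]))]
top yellow []
top green [(np.int32(8), array([280.375, 163.25 ]), array([0.72 , 0.252])), (np.int32(9), array([272.333, 167.667]), array([0.705, 0.276])), (np.int32(9), array([229.778, 175.667]), array([0.673, 0.405])), (np.int32(10), array([298.8, 222.5]), array([0.536, 0.185])), (np.int32(11), array([246.545, 296.636]), array([0.313, 0.325])), (np.int32(10), array([132.3, 307.3]), array([0.269, 0.65 ]))]
blue_bottle (array([ 0.6  , -0.089, -0.084]), np.float64(0.1801098583405608))
amber_bottle (array([ 0.603, -0.268,  0.171]), np.float64(0.16318091927848022))
green_bottle (array([0.682, 0.252, 0.066]), np.float64(0.148297604035309))
{'fx': 327.71255015635097, 'fy': 327.71255015635097, 'cx': 323.1690782700227, 'cy': 200.11204677006285, 'extrinsics': array([[ 0.33 ,  0.908,  0.257,  0.135],
       [ 0.944, -0.318, -0.09 ,  0.615],
       [-0.   ,  0.272, -0.962,  0.386],
       [ 0.   ,  0.   ,  0.   ,  1.   ]])}
```

```bash
cat >> h.py <<'E'
def plan(target,yaw=None):
    """world target TCP (m), yaw = world angle of tool x (deg) -> row numbers"""
    o=get_obs();M=R.from_rotvec(o["eef_rot"]).as_matrix()
    d=M.T@(np.array(target)-o["eef_pos"])*1000
    cur=np.degrees(np.arctan2(M[1,0],M[0,0]))
    s=0 if yaw is None else -((yaw-cur+180)%360-180)
    print("shift",d.round(1),"spin",round(s,1),"curyaw",round(cur,2),"zaxis",M[:,2].round(4),"pos",o["eef_pos"].round(4),"q6",o["qpos"][5].round(2))
E
python3 - <<'E'
from h import *
plan([.5,.04,.33],180);plan([.5,.04,.33],0)
print(back("top",[[308.6,228],[403.5,222],[408.6,271.6],[313,279]],0).round(3))
E
```

```text
shift [-458.9 -422.5 -147.4] spin -19.2 curyaw 160.76 zaxis [ 0.e+00  1.e-04 -1.e+00] pos [0.2059 0.5901 0.1827] q6 -0.11
shift [-458.9 -422.5 -147.4] spin 160.8 curyaw 160.76 zaxis [ 0.e+00  1.e-04 -1.e+00] pos [0.2059 0.5901 0.1827] q6 -0.11
[[ 0.53   0.156  0.   ]
 [ 0.562 -0.141  0.   ]
 [ 0.408 -0.156  0.   ]
 [ 0.373  0.135  0.   ]]
```

Request:
{"op": "carry_out", "data": {
  "rows": [
    [-10, -10, -50, 0, 0],
    [-40, -37, -100, -4, 0],
    [-85, -78, -147, -8, 0],
    [-130, -120, -147, -12, 0],
    [-175, -161, -147, -16, 0],
    [-220, -203, -147, -19.2, 0],
    [-265, -244, -147, -19.2, 0],
    [-310, -285, -147, -19.2, 0],
    [-355, -327, -147, -19.2, 0],
    [-400, -368, -147, -19.2, 0]
  ]
}}

```text
time_s: 2.6
eef_pos: [0.461, 0.1124, 0.3299]
eef_rot: [0.001, 3.141, 0.0]
wrist_force: [0.9, 1.2, 0.0]
width: 1.0
```

Request:
{"op": "carry_out", "data": {
  "rows": [
    [-33, -43, 0, 0, 0],
    [-45, -69, 0, 0, 0],
    [-45, -69, 0, 0, 0]
  ]
}}

```text
time_s: 2.98
eef_pos: [0.5059, 0.0438, 0.3293]
eef_rot: [-0.005, -3.141, -0.0]
wrist_force: [0.3, 0.1, 0.4]
width: 0.999
```

```bash
python3 - <<'E'
from h import *
plan([.5,.04,.33],180)
im=grab_frame("wrist");cv2.imwrite("pics/w1.png",im);np.save("w1.npy",calibration("wrist"),allow_pickle=True)
for t in("hook","riser","lamp_shelf","mat","blue_bottle","amber_bottle","red_bottle","green_bottle"):
        print(t,[(round(s["score"],2),[int(v) for v in s["rect"]]) for s in silhouettes(t,"wrist")])
E
```

```text
shift [ 5.9 -3.8 -0.7] spin -0.2 curyaw 179.8 zaxis [-5.e-04  0.e+00 -1.e+00] pos [0.5059 0.0438 0.3293] q6 -1.61
hook [(0.88, [514, 7, 582, 127]), (0.71, [525, 159, 606, 258]), (0.62, [405, 173, 430, 234])]
riser [(0.88, [373, 206, 501, 328])]
lamp_shelf [(0.89, [0, 219, 284, 353])]
mat [(0.69, [195, 67, 394, 190])]
blue_bottle [(0.85, [212, 194, 260, 245])]
amber_bottle [(0.9, [84, 201, 158, 253])]
red_bottle [(0.17, [407, 171, 426, 237])]
green_bottle [(0.53, [409, 168, 426, 234]), (0.49, [466, 274, 485, 286]), (0.3, [211, 195, 263, 246])]
```

View pics/w1.png

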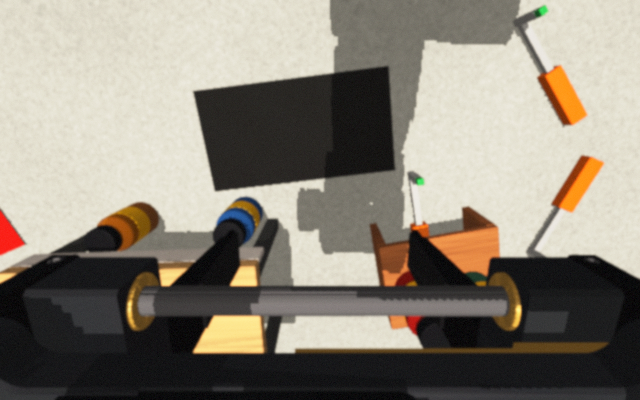

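Picture 2 (wrist): the riser hook's green tip is at (418,181) and its bar runs to the mouth at about (420,228). The mat is at (195–394, 67–190), and the blue and amber bottles are at the shelf lip. Candidates here are (418,181), (541,12) and (533,250), with one more hook out of view. I choose (418,181), which is the only one with its handle in the riser and also has the lowest y. I'll check it in a close crop.

```bash
python3 - <<'E'
import cv2
im=cv2.imread("pics/w1.png")
a=cv2.resize(im[165:245,365:465],None,fx=7,fy=7,interpolation=cv2.INTER_CUBIC)
for i in range(0,100,10): cv2.putText(a,str(365+i),(i*7,10),0,.35,(0,0,255),1);cv2.line(a,(i*7,12),(i*7,18),(0,0,255))
for i in range(0,80,10): cv2.putText(a,str(165+i),(0,i*7+4),0,.35,(255,0,0),1);cv2.line(a,(22,i*7),(30,i*7),(255,0,0))
cv2.imwrite("pics/crop1.png",a)
E
```

```text
(no output)
```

View pics/crop1.png

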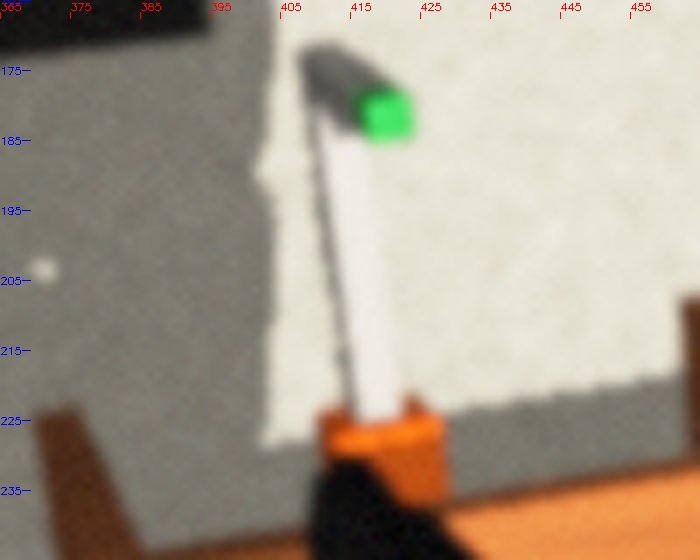

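Picture 3 (crop) confirms it: one hook, tip top at (420.3,181.4), bar centreline from (413.3,185) to (419,224.3), and the orange handle starting just inside the riser. The roof's front edge runs from (385,243.6) to (465,230.7).

```bash
python3 - <<'E'
from h import *
c=np.load("w1.npy",allow_pickle=True).item()
t=back("wrist",[420.3,181.4],.062,c)[0];b=back("wrist",[[413.3,185],[419,224.3]],.016,c);r=back("wrist",[[385,243.6],[465,230.7]],.1,c)
f=back("wrist",[[410.3,174.5]],0.0,c)
print(t,f,b,np.degrees(np.arctan2(*(b[1]-b[0])[[1,0]])),np.linalg.norm(b[1]-b[0]))
print(r,np.degrees(np.arctan2(-(r[1]-r[0])[0],(r[1]-r[0])[1])))
m=back("wrist",[[194.5,91.5],[388,66.5],[394,169],[215.5,190.5]],.004,c);print(m,m.mean(0))
E
```

```text
[0.53463091 0.18755529 0.062     ] [[0.53673254 0.18888722 0.        ]] [[0.55080326 0.19061864 0.016     ]
 [0.61830569 0.20500652 0.016     ]] 12.032320180883906 0.06901876692403974
[[0.61671198 0.1327756  0.1       ]
 [0.59741929 0.24457282 0.1       ]] 9.791020707896841
[[ 0.40558269 -0.15194585  0.004     ]
 [ 0.37073087  0.14282868  0.004     ]
 [ 0.52671889  0.16056006  0.004     ]
 [ 0.56202255 -0.13418925  0.004     ]] [0.46626375 0.00431341 0.004     ]
```

```bash
python3 - <<'E'
from h import *
plan([.540,.189,.1],192);plan([.540,.189,.007],192)
E
```

```text
shift [-34.8 143.1 229.8] spin -12.0 curyaw -179.98 zaxis [ 3.e-04  1.e-04 -1.e+00] pos [0.5052 0.0459 0.3298] q6 -1.61
shift [-34.7 143.1 322.8] spin -12.0 curyaw -179.98 zaxis [ 3.e-04  1.e-04 -1.e+00] pos [0.5052 0.0459 0.3298] q6 -1.61
```

Request:
{"op": "carry_out", "data": {
  "rows": [
    [-10, 45, 20, -4, 0],
    [-20, 90, 60, -8, 0],
    [-30, 130, 110, -12, 0],
    [-35, 143, 160, -12, 0],
    [-35, 143, 210, -12, 0],
    [-35, 143, 235, -12, 0],
    [-35, 143, 235, -12, 0]
  ]
}}

```text
time_s: 4.3
eef_pos: [0.5396, 0.1884, 0.0932]
eef_rot: [0.328, -3.121, 0.001]
wrist_force: [0.6, 0.4, 0.9]
width: 1.0
```

```bash
python3 - <<'E'
from h import *
plan([.540,.189,.007],192)
im=grab_frame("wrist")
M=proj("wrist",[[.536,.188,.062],[.536,.188,0]]);print(M)
a=cv2.resize(im[60:400,170:480],None,fx=1.7,fy=1.7);cv2.imwrite("pics/w2.png",a)
hsv=cv2.cvtColor(im,cv2.COLOR_BGR2HSV);k,l,s,ce=cv2.connectedComponentsWithStats(cv2.inRange(hsv,(50,120,60),(75,255,255)))
print([(s[i],ce[i],back("wrist",ce[i],.056)) for i in range(1,k) if s[i,4]>15])
E
```

```text
shift [-0.8  0.5 86.2] spin -0.0 curyaw -168.02 zaxis [-3.3e-03 -7.0e-04 -1.0e+00] pos [0.5396 0.1884 0.0932] q6 -1.56
[[324.07352113 205.85051598]
 [323.89833118 186.69731882]]
[(array([316, 198,  13,  15, 171], dtype=int32), array([321.76608187, 204.99415205]), array([[0.53745895, 0.1865087 , 0.056     ]]))]
```

View pics/w2.png

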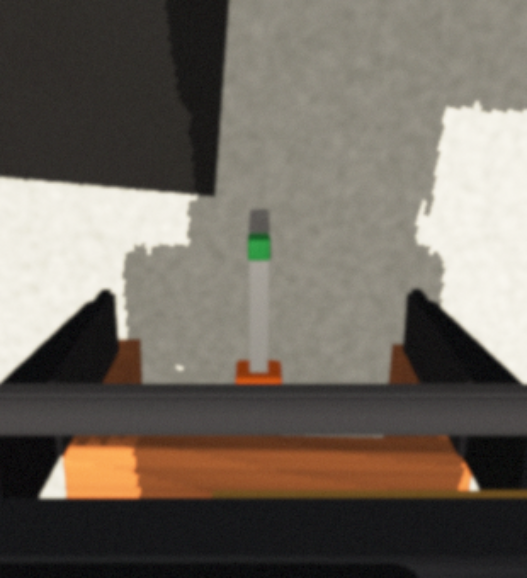

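Picture 4: the hook is centred between the open fingers and aligned, so I'll descend and grip.

Request:
{"op": "carry_out", "data": {
  "rows": [
    [-1, -1, 40, 0, 0],
    [-1, -1, 70, 0, 0],
    [-1, -1, 86, 0, 0],
    [-1, -1, 86, 0, 1],
    [-1, -1, 86, 0, 1],
    [-1, -1, 86, 0, 1],
    [-1, -1, 86, 0, 1],
    [-1, -1, 86, 0, 1],
    [-1, -1, 86, 0, 1]
  ]
}}

```text
time_s: 5.48
eef_pos: [0.5417, 0.1875, 0.0087]
eef_rot: [-0.327, 3.124, 0.0]
wrist_force: [0.2, 0.3, -0.3]
width: 0.43
```

Request:
{"op": "carry_out", "data": {
  "rows": [
    [0, 0, 0, 0, 1],
    [0, 0, 0, 0, 1],
    [0, 0, 0, 0, 1],
    [0, 0, 0, 0, 1],
    [0, 0, 0, 0, 1],
    [0, 0, 0, 0, 1]
  ]
}}

```text
time_s: 6.22
eef_pos: [0.5417, 0.1875, 0.0086]
eef_rot: [0.327, -3.124, -0.0]
wrist_force: [0.1, -0.5, -1.2]
width: 0.104
```

Request:
{"op": "carry_out", "data": {
  "rows": [
    [5, 1, 0, 0, 1],
    [20, 4, 0, 0, 1],
    [40, 8, 0, 0, 1],
    [60, 13, 0, 0, 1],
    [80, 17, 0, 0, 1],
    [100, 21, 0, 0, 1],
    [120, 25, 0, 0, 1],
    [140, 30, 0, 0, 1],
    [155, 33, 0, 0, 1],
    [161, 34, 0, 0, 1]
  ]
}}

```text
time_s: 7.48
eef_pos: [0.3762, 0.1874, 0.0088]
eef_rot: [0.328, -3.124, -0.0]
wrist_force: [1.3, -0.8, -0.7]
width: 0.102
```

```bash
python3 - <<'E'
from h import *
o=get_obs();print(o["eef_pos"],o["width"],o["wrist_force"])
im=grab_frame("scene");a=im[90:330,180:520];cv2.imwrite("pics/s2.png",cv2.resize(a,None,fx=2,fy=2,interpolation=3))
E
```

```text
[0.37615822 0.18739038 0.00876848] 0.10156401861574793 [ 1.32903902 -0.84845936 -0.69192905]
```

View pics/s2.png

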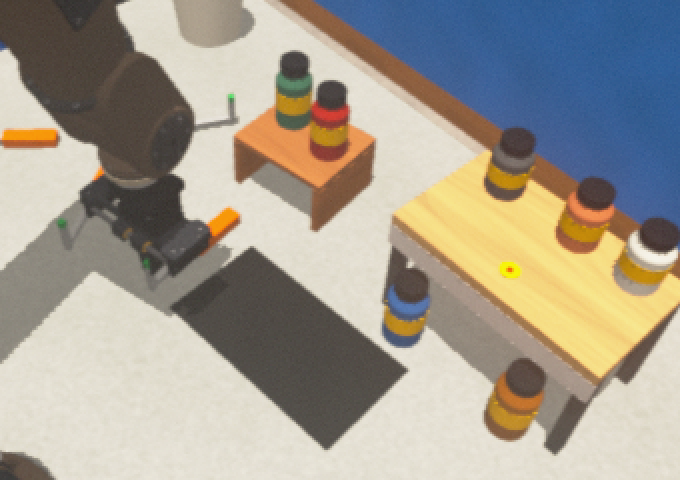

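Picture 5: the hook is fully drawn out, with the handle free at crop (222,225). All bottles are in place. I'll release it, rise and measure the hook again.

Request:
{"op": "carry_out", "data": {
  "rows": [
    [0, 0, 0, 0, 0.4],
    [0, 0, 0, 0, 0.4],
    [0, 0, 0, 0, 0.4],
    [0, 0, 0, 0, 0.4],
    [0, 0, -30, 0, 0.4],
    [0, 0, -70, 0, 0.4],
    [0, 0, -120, 0, 0.4],
    [0, 0, -150, 0, 0.4],
    [0, 0, -150, 0, 0.4]
  ]
}}

```text
time_s: 8.65
eef_pos: [0.378, 0.1877, 0.1604]
eef_rot: [-0.327, 3.12, 0.001]
wrist_force: [-0.1, -0.5, -0.1]
width: 0.599
```

```bash
python3 - <<'E'
from h import *
o=get_obs();print(o["eef_pos"],o["width"])
im=grab_frame("wrist");cv2.imwrite("pics/w3.png",im)
hsv=cv2.cvtColor(im,cv2.COLOR_BGR2HSV)
for lo,hi,z,n in(((50,120,60),(75,255,255),.056,"green"),((5,180,150),(15,255,255),.022,"orange")):
    m=cv2.inRange(hsv,lo,hi);k,l,s,ce=cv2.connectedComponentsWithStats(m)
    for i in range(1,k):
        if s[i,4]>15:
            r=cv2.minAreaRect(cv2.findNonZero((l==i).astype(np.uint8)))
            print(n,s[i],ce[i],back("wrist",ce[i],z),r,back("wrist",cv2.boxPoints(r),z).round(4).tolist())
E
```

```text
[0.37799892 0.18767091 0.16036682] 0.5989522526590728
green [477 145  15  12 139] [484.02158273 150.27338129] [[0.3101574  0.32609328 0.056     ]] ((484.0, 150.5), (11.0, 14.0), 90.0) [[0.3069, 0.3181, 0.056], [0.3042, 0.3308, 0.056], [0.3139, 0.3343, 0.056], [0.3166, 0.3215, 0.056]]
green [319 175   9  11  94] [323.0212766  180.26595745] [[0.36905313 0.18533825 0.056     ]] ((323.0, 180.0), (10.0, 8.0), 90.0) [[0.3648, 0.1805, 0.056], [0.3633, 0.188, 0.056], [0.3728, 0.19, 0.056], [0.3744, 0.1825, 0.056]]
orange [476 210  48  65 264] [493.22348485 237.01893939] [[0.40047353 0.38592058 0.022     ]] ((499.6231994628906, 244.8459930419922), (70.60977935791016, 25.835962295532227), 70.40771484375) [[0.3809, 0.3585, 0.022], [0.366, 0.3811, 0.022], [0.4364, 0.436, 0.022], [0.4528, 0.4124, 0.022]]
orange [605 231  35  43 512] [624.49609375 248.7265625 ] [[0.38335962 0.53558112 0.022     ]] ((630.076904296875, 254.1153564453125), (30.23116111755371, 40.49311828613281), 56.30992889404297) [[0.3926, 0.5161, 0.022], [0.3596, 0.5408, 0.022], [0.3838, 0.5735, 0.022], [0.418, 0.549, 0.022]]
orange [313 247  21  39 818] [322.98777506 265.97677262] [[0.47453253 0.20755495 0.022     ]] ((323.0, 266.0), (38.0, 20.0), 90.0) [[0.4538, 0.1917, 0.022], [0.4492, 0.2137, 0.022], [0.496, 0.224, 0.022], [0.5009, 0.2012, 0.022]]
```

View pics/w3.png

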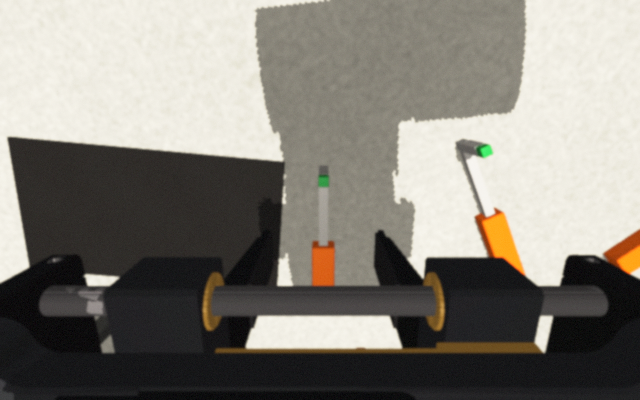

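Picture 6: the hook lies upright and aligned with the tool, with its tip at (323,180) and handle from (323,242). Next I'll grasp the handle near its bar end.

Request:
{"op": "carry_out", "data": {
  "rows": [
    [-30, 0, 20, 0, 0.4],
    [-70, 0, 50, 0, 0.4],
    [-91, 0, 90, 0, 0.4],
    [-91, 0, 130, 0, 0.4],
    [-91, 0, 150, 0, 0.4],
    [-91, 0, 156, 0, 0.4],
    [-91, 0, 156, 0, 0.4],
    [-91, 0, 156, 0, 1],
    [-91, 0, 156, 0, 1],
    [-91, 0, 156, 0, 1]
  ]
}}

```text
time_s: 9.95
eef_pos: [0.4664, 0.2064, 0.0031]
eef_rot: [-0.327, 3.124, 0.0]
wrist_force: [-0.3, 0.6, -0.1]
width: 0.341
```

Request:
{"op": "carry_out", "data": {
  "rows": [
    [0, 0, 0, 0, 1],
    [0, 0, 0, 0, 1],
    [0, 0, 0, 0, 1],
    [0, 0, 0, 0, 1]
  ]
}}

```text
time_s: 10.45
eef_pos: [0.4662, 0.2063, 0.0026]
eef_rot: [0.327, -3.124, -0.0]
wrist_force: [-0.5, 0.4, -0.2]
width: 0.009
```

The gripper shut to 1 mm, so it missed the handle. I'll look before moving on.

```bash
python3 - <<'E'
from h import *
a=grab_frame("scene")[130:260,200:400];b=grab_frame("wrist");b=b[100:400,160:500]
a=cv2.resize(a,None,fx=3,fy=3,interpolation=3)[:300]
cv2.imwrite("pics/m4.png",cv2.vconcat([a,cv2.resize(b,(600,300))]))
E
```

```text
(no output)
```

View pics/m4.png

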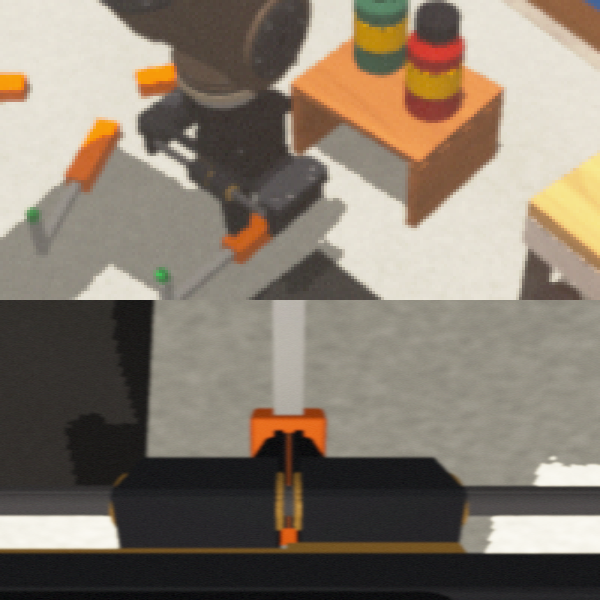

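Picture 7: the fingers are shut, yet the handle still seems to be in place around or below them. I'll check numerically where the fingertips and the handle project.

```bash
python3 - <<'E'
from h import *
o=get_obs();p=o["eef_pos"];print(p,o["width"],o["wrist_force"],o["wrist_torque"])
for n in("wrist","scene"):
    print(n,[(z,proj(n,[[p[0],p[1],z]])[0].round(1).tolist()) for z in (.003,.022,.04)])
d=np.array([.978,.208]);t=np.array([.3695,.186])
H=lambda x,z:[*(t+d*(.13+x)),z] 
# hook frame x: tip at x=130, handle toward +world => world = t + d*(130-x)
H=lambda x,z:[*(t+d*(.130-x)),z]
for n in("wrist","scene"):
    print(n,proj(n,[H(.130,.062),H(.045,.022),H(.045,0),H(-.045,.022)]).round(1).tolist())
im=grab_frame("scene");a=cv2.resize(im[185:240,245:315],None,fx=10,fy=10,interpolation=cv2.INTER_CUBIC)
cv2.imwrite("pics/z5.png",a)
E
```

```text
[0.46617648 0.20628053 0.00261254] 0.008032089810918864 [0.24376861 0.26573916 0.16269098] [0.0082268  0.07996293 0.03919346]
wrist [(0.003, [323.5, 226.9]), (0.022, [323.6, 237.9]), (0.04, [323.6, 250.5])]
scene [(0.003, [279.7, 212.7]), (0.022, [279.3, 208.5]), (0.04, [278.9, 204.5])]
wrist [[324.1, 47.9], [324.0, 216.2], [323.9, 205.5], [324.1, 344.4]]
scene [[253.4, 219.9], [276.0, 211.2], [276.5, 216.0], [296.4, 194.0]]
```

View pics/z5.png

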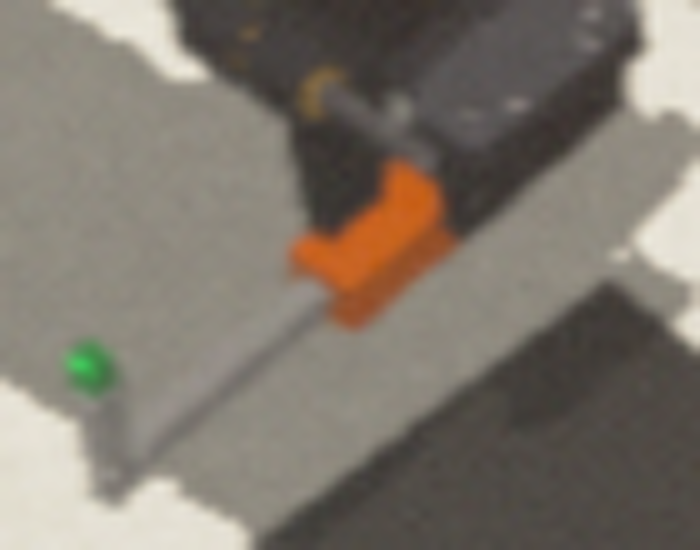

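Picture 8: the fingers are shut on the handle's centreline with the handle undisturbed. The pads evidently passed just over its 22 mm top, since the grasp point was at 21.6 mm. I'll reopen, go lower in small steps while watching the force, and close again.

Request:
{"op": "carry_out", "data": {
  "rows": [
    [0, 0, 0, 0, 0.45],
    [0, 0, 0, 0, 0.45],
    [0, 0, 0, 0, 0.45],
    [0, 0, 0, 0, 0.45],
    [0, 0, 0, 0, 0.45],
    [0, 0, 1, 0, 0.45],
    [0, 0, 2, 0, 0.45],
    [0, 0, 2, 0, 0.45]
  ]
}}

```text
time_s: 11.6
eef_pos: [0.4661, 0.2063, 0.0005]
eef_rot: [0.327, -3.124, -0.0]
wrist_force: [0.4, -0.4, 0.8]
width: 0.55
```

Request:
{"op": "carry_out", "data": {
  "rows": [
    [0, 0, 0, 0, 1],
    [0, 0, 0, 0, 1],
    [0, 0, 0, 0, 1],
    [0, 0, 0, 0, 1],
    [0, 0, 0, 0, 1]
  ]
}}

```text
time_s: 12.22
eef_pos: [0.4662, 0.2063, 0.0007]
eef_rot: [-0.327, 3.124, 0.0]
wrist_force: [0.4, -0.1, 0.0]
width: 0.086
```

Request:
{"op": "carry_out", "data": {
  "rows": [
    [0, 0, 0, 0, 0.45],
    [0, 0, 0, 0, 0.45],
    [0, 0, 0, 0, 0.45],
    [0, 0, 0, 0, 0.45],
    [0, 0, 0, 0, 0.45],
    [0, 0, 1, 0, 0.45],
    [0, 0, 2, 0, 0.45],
    [0, 0, 2, 0, 0.45]
  ]
}}

```text
time_s: 13.22
eef_pos: [0.4661, 0.2063, -0.0015]
eef_rot: [0.327, -3.124, -0.0]
wrist_force: [0.2, 0.3, 0.3]
width: 0.552
```

```bash
python3 - <<'E'
from h import *
o=get_obs();print(o["eef_pos"],o["width"],o["wrist_force"],o["wrist_torque"])
im=grab_frame("wrist")
a=im[190:330,230:420];cv2.imwrite("pics/z6.png",cv2.resize(a,None,fx=4,fy=4,interpolation=cv2.INTER_CUBIC))
E
```

```text
[ 0.46610599  0.20625457 -0.00148373] 0.5517580562370085 [0.19792069 0.30374639 0.28162142] [ 0.03535182 -0.00308915 -0.01875028]
```

View pics/z6.png

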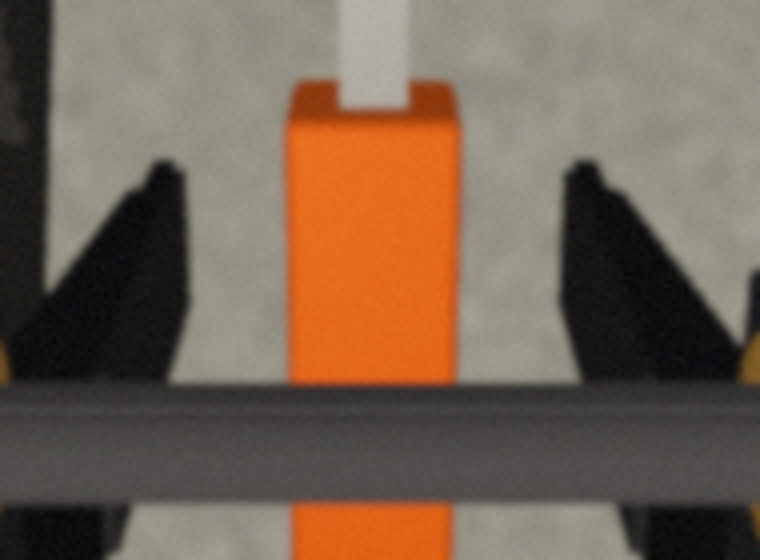

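Picture 9: the open fingers straddle the handle, and there's no table contact even at a TCP reading of −1.5 mm. I'll work out how high the fingertips really are from their pixel separation.

```bash
python3 - <<'E'
from h import *
c=calibration("wrist");E=np.array(c["extrinsics"]);o=get_obs();M=R.from_rotvec(o["eef_rot"]).as_matrix()
w=o["width"]*.095
for r in(168,230,300):
    l,rr=(np.array([230+185/4,190+r/4]),np.array([230+563/4,190+r/4]))
    if r==300:l[0]=230+189/4;rr[0]=230+561/4
    D=c["fx"]*w/(rr[0]-l[0])
    for p in(l,rr):
        q=E[:3,:3]@np.array([(p[0]-c["cx"])/c["fx"]*D,(p[1]-c["cy"])/c["fy"]*D,D])+E[:3,3]
        print(r,D,q.round(4),"tool",(M.T@(q-o["eef_pos"])*1000).round(1))
print("cam in tool mm",(M.T@(E[:3,3]-o["eef_pos"])*1000).round(1),(M.T@E[:3,2]).round(3))
E
```

```text
168 0.18192201059341445 [0.4627 0.1787 0.0316] tool [  9.1 -26.3 -33. ]
168 0.18192201059341445 [0.4518 0.23   0.0316] tool [  9.1  26.2 -33. ]
230 0.18192201059341445 [0.4708 0.1804 0.0339] tool [  0.9 -26.3 -35.3]
230 0.18192201059341445 [0.4599 0.2317 0.0339] tool [  0.8  26.2 -35.3]
300 0.18485623657072758 [0.4812 0.1827 0.0339] tool [ -9.9 -26.1 -35.3]
300 0.18485623657072758 [0.4704 0.2341 0.0339] tool [ -9.9  26.3 -35.3]
cam in tool mm [ 7.570e+01 -2.000e-01 -2.032e+02] [-0.272 -0.     0.962]
```

The visible pad edges span tool x from −10 to +9 mm, matching the 20 mm pads, but sit about 33 mm behind the reported TCP. So the fingertips are still around 30 mm above the table, which explains the miss. I'll lower gently and watch the force.

Request:
{"op": "carry_out", "data": {
  "rows": [
    [0, 0, 2, 0, 0.45],
    [0, 0, 4, 0, 0.45],
    [0, 0, 6, 0, 0.45],
    [0, 0, 8, 0, 0.45],
    [0, 0, 10, 0, 0.45],
    [0, 0, 12, 0, 0.45],
    [0, 0, 14, 0, 0.45],
    [0, 0, 16, 0, 0.45],
    [0, 0, 16, 0, 0.45]
  ]
}}

```text
time_s: 14.4
eef_pos: [0.4661, 0.2063, -0.0175]
eef_rot: [0.327, -3.124, -0.0]
wrist_force: [-0.1, 1.2, 0.1]
width: 0.549
```

Request:
{"op": "carry_out", "data": {
  "rows": [
    [0, 0, 1, 0, 0.45],
    [0, 0, 2, 0, 0.45],
    [0, 0, 3, 0, 0.45],
    [0, 0, 4, 0, 0.45],
    [0, 0, 5, 0, 0.45],
    [0, 0, 6, 0, 0.45],
    [0, 0, 7, 0, 0.45],
    [0, 0, 7, 0, 0.45]
  ]
}}

```text
time_s: 15.4
eef_pos: [0.4661, 0.2063, -0.0244]
eef_rot: [0.327, -3.124, -0.0]
wrist_force: [-0.3, 0.3, -0.4]
width: 0.55
```

```bash
python3 - <<'E'
from h import *
o=get_obs();print(o["eef_pos"],o["width"],o["wrist_force"])
a=grab_frame("scene")[170:240,245:330];b=grab_frame("wrist")[190:330,230:420]
a=cv2.resize(a,(760,600),interpolation=2)[:300] if 0 else cv2.resize(a,(400,330),interpolation=2)
b=cv2.resize(b,(400,295),interpolation=2);b=cv2.copyMakeBorder(b,0,35,0,0,0)
cv2.imwrite("pics/m7.png",cv2.hconcat([a,b]))
E
```

```text
[ 0.46614404  0.20627998 -0.02444545] 0.550391725169934 [-0.3155332   0.30723677 -0.36806697]
```

View pics/m7.png

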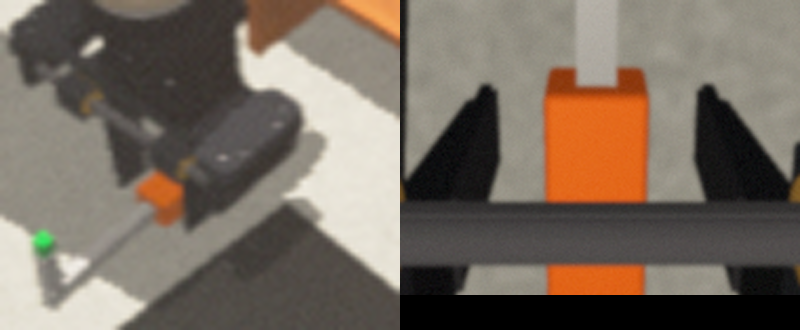

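Picture 10: the fingertips are now down on both sides of the handle, close to the table. Closing.

Request:
{"op": "carry_out", "data": {
  "rows": [
    [0, 0, 0, 0, 1],
    [0, 0, 0, 0, 1],
    [0, 0, 0, 0, 1],
    [0, 0, 0, 0, 1],
    [0, 0, 0, 0, 1],
    [0, 0, 0, 0, 1]
  ]
}}

```text
time_s: 16.25
eef_pos: [0.4662, 0.2063, -0.0244]
eef_rot: [-0.327, 3.124, 0.0]
wrist_force: [0.1, 0.3, 0.8]
width: 0.269
```

The opening is 25.6 mm, so the handle is gripped. Next I'll lift gently and measure the shelf from saved pictures while doing so.

Request:
{"op": "carry_out", "data": {
  "rows": [
    [0, 0, -3, 0, 1],
    [0, 0, -10, 0, 1],
    [0, 0, -20, 0, 1],
    [0, 0, -35, 0, 1],
    [0, 0, -55, 0, 1],
    [0, 0, -80, 0, 1],
    [0, 0, -105, 0, 1],
    [0, 0, -130, 0, 1],
    [0, 0, -145, 0, 1],
    [0, 0, -150, 0, 1]
  ]
}}

```text
time_s: 17.5
eef_pos: [0.4663, 0.2063, 0.1266]
eef_rot: [-0.327, 3.123, 0.0]
wrist_force: [0.5, -0.0, -1.6]
width: 0.273
```

```bash
python3 - <<'E'
from h import *
o=get_obs();print(o["eef_pos"],o["width"],o["wrist_force"],o["wrist_torque"])
im=cv2.imread("pics/top0.png");hsv=cv2.cvtColor(im,cv2.COLOR_BGR2HSV)
m=cv2.inRange(hsv,(10,70,140),(26,255,255))
k,l,s,ce=cv2.connectedComponentsWithStats(m)
i=[i for i in range(1,k) if 360<ce[i][0]<500 and s[i,4]>2000];print([s[j] for j in i])
b=(l==i[0])
pts=np.array([[u,np.where(b[:,u])[0].max()+1-.0] for u in range(388,486,3)],float)
W=back("top",pts,.195);p=np.polyfit(W[:,1],W[:,0],1);r=W[:,0]-np.polyval(p,W[:,1]);g=abs(r)<.003
p=np.polyfit(W[g,1],W[g,0],1);print("top front edge x=%.4f*y+%.4f yaw %.2f"%(*p,-np.degrees(np.arctan(p[0]))),g.sum(),len(g))
for y in(-.182,):print("x at y",np.polyval(p,y))
for n,roi in(("scene",(400,205,470,245)),("top",(425,160,450,200))):
    J=cv2.imread(f"pics/{n}0.png");x0,y0,x1,y1=roi;h=cv2.cvtColor(J[y0:y1,x0:x1],cv2.COLOR_BGR2HSV)
    mm=cv2.inRange(h,(24,215,150),(36,255,255))|cv2.inRange(h,(0,150,120),(22,255,255))*0
    q=cv2.findNonZero(mm)
    if q is None: continue
    e=(q.reshape(-1,2).max(0)+q.reshape(-1,2).min(0))/2+[x0,y0];print(n,len(q),e,back(n,e,.195))
# yaw from scene left/right ... front edge upper in scene
E
```

```text
[0.46632246 0.20631955 0.12664667] 0.2726300059293183 [ 0.52382226 -0.02011526 -1.58454857] [ 0.07482858  0.03563987 -0.00192512]
[array([ 379,  131,  113,   64, 5487], dtype=int32)]
top front edge x=-0.0304*y+0.6003 yaw 1.74 33 33
x at y 0.6058338528207946
scene 55 [434.5 224.5] [[ 0.64654184 -0.18251877  0.195     ]]
```

The wrist reads −1.6 N, so the hook is held. Shelf yaw comes out at about 2°. The dot is at (0.6465, −0.1825), 40.6 mm behind the measured front edge against 40 mm given. Next I'll swing the hook round so its finger faces the shelf.

Request:
{"op": "carry_out", "data": {
  "rows": [
    [2, -8, 0, 2, 1],
    [6, -25, 0, 8, 1],
    [11, -45, 0, 16, 1],
    [17, -70, 0, 25, 1],
    [23, -95, 0, 34, 1],
    [29, -120, 0, 43, 1],
    [35, -145, 0, 52, 1],
    [40, -165, 0, 61, 1],
    [44, -182, 0, 70, 1],
    [46, -190, 0, 79, 1]
  ]
}}

```text
time_s: 18.75
eef_pos: [0.4599, 0.0097, 0.1247]
eef_rot: [-1.744, -2.611, 0.001]
wrist_force: [-0.3, 0.3, -1.7]
width: 0.271
```

```bash
python3 - <<'E'
from h import *
print(get_obs()["width"]);plan([.455,-.186,.1266],2)
E
```

```text
0.2713241262026505
shift [-178.9  -79.4   -1.9] spin 110.5 curyaw 112.52 zaxis [-1.8e-03  2.0e-04 -1.0e+00] pos [0.4599 0.0097 0.1247] q6 -0.52
```

Request:
{"op": "carry_out", "data": {
  "rows": [
    [-8, -4, 0, 6, 1],
    [-24, -11, 0, 16, 1],
    [-45, -20, 0, 26, 1],
    [-68, -30, 0, 36, 1],
    [-90, -40, 0, 46, 1],
    [-112, -50, 0, 56, 1],
    [-134, -60, 0, 66, 1],
    [-155, -69, 0, 76, 1],
    [-170, -75, 0, 85, 1],
    [-178, -79, 0, 92, 1]
  ]
}}

```text
time_s: 20.0
eef_pos: [0.4565, -0.1848, 0.1246]
eef_rot: [-3.09, -0.561, 0.002]
wrist_force: [-0.6, 0.8, -1.9]
width: 0.273
```

```bash
python3 - <<'E'
from h import *
print(get_obs()["width"]);plan([.455,-.186,.0476],2)
E
```

```text
0.27320825675959737
shift [-1.7  0.7 77. ] spin 18.6 curyaw 20.57 zaxis [-1.6e-03  9.0e-04 -1.0e+00] pos [ 0.4565 -0.1848  0.1246] q6 0.69
```

Finish the turn and go down to the pre-insert height (finger top about 134 mm, under the 140 mm lip).

Request:
{"op": "carry_out", "data": {
  "rows": [
    [-2, 1, 15, 7, 1],
    [-2, 1, 32, 13, 1],
    [-2, 1, 50, 18.6, 1],
    [-2, 1, 65, 18.6, 1],
    [-2, 1, 74, 18.6, 1],
    [-2, 1, 77, 18.6, 1],
    [-2, 1, 77, 18.6, 1]
  ]
}}

```text
time_s: 20.88
eef_pos: [0.4557, -0.1856, 0.0486]
eef_rot: [-3.141, -0.064, 0.0]
wrist_force: [0.9, 0.4, -0.9]
width: 0.27
```

```bash
cat > tip.py <<'E'
from h import *
from scipy.optimize import least_squares
def tip(seed):
    obs=[]
    for n in("scene","top"):
        im=grab_frame(n);e=proj(n,[seed])[0];hsv=cv2.cvtColor(im,cv2.COLOR_BGR2HSV)
        m=cv2.inRange(hsv,(45,90,50),(80,255,255));k,l,s,ce=cv2.connectedComponentsWithStats(m)
        c=[(np.hypot(*(ce[i]-e)),s[i,4],ce[i]) for i in range(1,k) if s[i,4]>2]
        c.sort(key=lambda t:t[0]);print(n,"expect",e.round(1),"found",[(round(a,1),int(b),q.round(1).tolist()) for a,b,q in c[:2]])
        if c and c[0][0]<12: obs.append((n,c[0][2]))
        cv2.imwrite(f"pics/t_{n}.png",im)
    if len(obs)==2:
        r=least_squares(lambda P:np.concatenate([proj(n,[P])[0]-q for n,q in obs]),seed);print("green centre",r.x.round(4),"resid",r.fun.round(1))
    return obs
E
python3 - <<'E'
from tip import *
o=get_obs();p=o["eef_pos"];print(p,o["width"],o["wrist_force"]);plan([p[0],p[1],p[2]],2)
h=p[2]+.0244;print("hook underside",h,"tip",h+.062)
tip([p[0]+.0987,p[1]+.0034,h+.056])
E
```

```text
[ 0.45569101 -0.18556522  0.04860184] 0.2702719971901187 [ 0.93658313  0.38809656 -0.85227446]
shift [0. 0. 0.] spin 0.3 curyaw 2.34 zaxis [-1.e-04  2.e-04 -1.e+00] pos [ 0.4557 -0.1856  0.0486] q6 1.01
hook underside 0.07300184063600093 tip 0.13500184063600093
scene expect [401.9 261.1] found [(np.float64(201.1), 15, [210.1, 200.8])]
top expect [428.1 217.5] found [(np.float64(1.2), 15, [428.4, 216.4]), (np.float64(161.3), 104, [275.6, 165.0])]
```

The top view confirms the tip within 1.2 px; it is hidden in the scene view. I'll lower it 3 mm for margin and slide under the lip, halfway first.

Request:
{"op": "carry_out", "data": {
  "rows": [
    [0, 0, 3, 0, 1],
    [8, 1, 3, 0, 1],
    [20, 2, 3, 0, 1],
    [32, 2, 3, 0, 1],
    [42, 3, 3, 0, 1],
    [50, 4, 3, 0, 1],
    [55, 4, 3, 0, 1],
    [55, 4, 3, 0, 1]
  ]
}}

```text
time_s: 21.98
eef_pos: [0.511, -0.1872, 0.0455]
eef_rot: [-3.141, -0.065, 0.0]
wrist_force: [0.5, 0.4, -0.7]
width: 0.27
```

Request:
{"op": "carry_out", "data": {
  "rows": [
    [5, 0, 0, 0, 1],
    [12, 0, 0, 0, 1],
    [20, 1, 0, 0, 1],
    [28, 1, 0, 0, 1],
    [34, 1, 0, 0, 1],
    [36, 1, 0, 0, 1],
    [36, 1, 0, 0, 1]
  ]
}}

```text
time_s: 22.85
eef_pos: [0.5468, -0.1867, 0.0455]
eef_rot: [-3.141, -0.065, 0.0]
wrist_force: [0.4, 1.0, -0.8]
width: 0.269
```

```bash
python3 - <<'E'
from h import *
o=get_obs();p=o["eef_pos"];M=R.from_rotvec(o["eef_rot"]).as_matrix();print(p,o["width"],o["wrist_force"],o["wrist_torque"])
print("tip",p+M[:,0]*.0988+[0,0,.0864])
im=grab_frame("scene");a=cv2.resize(im[150:330,330:540],(560,480),interpolation=2)
cv2.imwrite("pics/s8.png",a)
E
```

```text
[ 0.54683148 -0.18665707  0.04554271] 0.26938751462540633 [ 0.42805701  0.95076481 -0.7884508 ] [-0.02381976  0.16431364  0.01655053]
tip [ 0.64554719 -0.18257684  0.13193075]
```

View pics/s8.png

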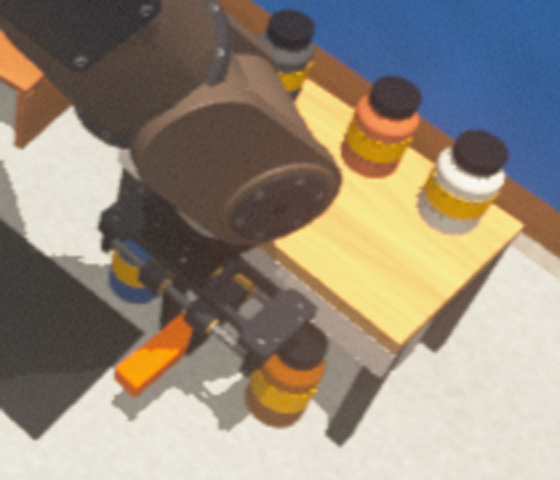

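Picture 11: the hook is under the lip between the blue and amber bottles, both standing, and the tip is computed at (0.6455, −0.1826, 0.132). Now I'll press upwards in stages.

Request:
{"op": "carry_out", "data": {
  "rows": [
    [0, 0, -3, 0, 1],
    [0, 0, -8, 0, 1],
    [0, 0, -13, 0, 1],
    [0, 0, -16, 0, 1],
    [0, 0, -18, 0, 1],
    [0, 0, -18, 0, 1]
  ]
}}

```text
time_s: 23.65
eef_pos: [0.5469, -0.1868, 0.0637]
eef_rot: [-3.141, -0.065, -0.0]
wrist_force: [0.8, -0.1, -1.6]
width: 0.27
```

Request:
{"op": "carry_out", "data": {
  "rows": [
    [0, 0, -1, 0, 1],
    [0, 0, -2, 0, 1],
    [0, 0, -3, 0, 1],
    [0, 0, -4, 0, 1],
    [0, 0, -5, 0, 1],
    [0, 0, -6, 0, 1],
    [0, 0, -7, 0, 1]
  ]
}}

```text
time_s: 24.52
eef_pos: [0.5467, -0.1867, 0.0706]
eef_rot: [-3.141, -0.065, 0.001]
wrist_force: [-1.0, 1.0, -4.1]
width: 0.271
```

Request:
{"op": "carry_out", "data": {
  "rows": [
    [0, 0, -1, 0, 1],
    [0, 0, -2, 0, 1],
    [0, 0, -3, 0, 1],
    [0, 0, -4, 0, 1],
    [0, 0, -5, 0, 1]
  ]
}}

```text
time_s: 25.15
eef_pos: [0.5468, -0.1867, 0.0757]
eef_rot: [-3.141, -0.065, 0.0]
wrist_force: [-1.7, 0.1, -3.9]
width: 0.269
```

```bash
cat > pin.py <<'E'
from h import *
def pin():
    for n in("top","scene"):
        im=grab_frame(n);ref=cv2.imread(f"pics/{n}0.png")
        a,b=proj(n,[[.6465,-.1825,.197],[.6465,-.1825,.207]]).round(1)
        e=proj(n,[[.6465,-.1825,.2]])[0].round().astype(int)
        for J,t in((ref,"ref"),(im,"now")):
            h=cv2.cvtColor(J[e[1]-9:e[1]+10,e[0]-9:e[0]+10],cv2.COLOR_BGR2HSV)
            m=cv2.inRange(h,(0,150,90),(13,255,255))|cv2.inRange(h,(165,150,90),(180,255,255))
            y=cv2.inRange(h,(24,190,120),(38,255,255))
            q=np.argwhere(m>0);Y=np.argwhere(y>0)
            print(n,t,"exp off/on px",a,b,"red n",len(q),(q.mean(0)[::-1]+e-9).round(2) if len(q) else None,"yellow n",len(Y),(Y.mean(0)[::-1]+e-9).round(2) if len(Y) else None)
E
python3 - <<'E'
from pin import *
o=get_obs();print(o["eef_pos"],o["width"],o["wrist_force"],o["wrist_torque"]);pin()
E
```

```text
[ 0.54683033 -0.18671723  0.07567276] 0.26905109691979545 [-1.72432484  0.11559918 -3.87559629] [-0.05582088  0.5540565  -0.00635328]
top ref exp off/on px [434.8 179.6] [436.  178.6] red n 4 [435.25 179.  ] yellow n 4 [435.75 178.5 ]
top now exp off/on px [434.8 179.6] [436.  178.6] red n 8 [436.25 178.38] yellow n 5 [434.8 180.4]
scene ref exp off/on px [434.7 224. ] [435.7 221.2] red n 4 [434.5 224.5] yellow n 58 [434.41 224.55]
scene now exp off/on px [434.7 224. ] [435.7 221.2] red n 0 None yellow n 0 None
```

The friction is being felt (about 2.5 N extra) and the pin has risen in the top view. I'll continue to the hard stop.

Request:
{"op": "carry_out", "data": {
  "rows": [
    [0, 0, -1, 0, 1],
    [0, 0, -2, 0, 1],
    [0, 0, -2, 0, 1]
  ]
}}

```text
time_s: 25.62
eef_pos: [0.5465, -0.1867, 0.0774]
eef_rot: [-3.141, -0.065, 0.001]
wrist_force: [-2.5, -0.5, -6.0]
width: 0.271
```

Request:
{"op": "carry_out", "data": {
  "rows": [
    [0, 0, -1, 0, 1],
    [0, 0, -2, 0, 1],
    [0, 0, -2, 0, 1]
  ]
}}

```text
time_s: 26.0
eef_pos: [0.5468, -0.1867, 0.0797]
eef_rot: [-3.141, -0.065, 0.0]
wrist_force: [-3.6, 0.4, -6.5]
width: 0.271
```

```bash
python3 - <<'E'
from pin import *
o=get_obs();print(o["eef_pos"],o["width"],o["wrist_force"],o["wrist_torque"]);pin()
E
```

```text
[ 0.54680842 -0.1867089   0.0796628 ] 0.2708935899563595 [-3.63986602  0.38033124 -6.45415331] [-0.13800618  0.98697375 -0.00185726]
top ref exp off/on px [434.8 179.6] [436.  178.6] red n 4 [435.25 179.  ] yellow n 4 [435.75 178.5 ]
top now exp off/on px [434.8 179.6] [436.  178.6] red n 9 [436.11 178.22] yellow n 5 [434.6 179.6]
scene ref exp off/on px [434.7 224. ] [435.7 221.2] red n 4 [434.5 224.5] yellow n 58 [434.41 224.55]
scene now exp off/on px [434.7 224. ] [435.7 221.2] red n 0 None yellow n 0 None
```

Request:
{"op": "carry_out", "data": {
  "rows": [
    [0, 0, -1, 0, 1],
    [0, 0, -2, 0, 1],
    [0, 0, -2, 0, 1]
  ]
}}

```text
time_s: 26.48
eef_pos: [0.547, -0.1868, 0.0817]
eef_rot: [3.141, 0.065, 0.0]
wrist_force: [-2.8, -0.8, -4.9]
width: 0.273
```

```bash
python3 - <<'E'
from pin import *
o=get_obs();print(o["eef_pos"],o["width"],o["wrist_force"],o["wrist_torque"]);pin()
E
```

```text
[ 0.54695041 -0.18677846  0.0817134 ] 0.2732561791227658 [-2.8224169  -0.76784915 -4.87978082] [-0.10373291  0.98338925  0.00896047]
top ref exp off/on px [434.8 179.6] [436.  178.6] red n 4 [435.25 179.  ] yellow n 4 [435.75 178.5 ]
top now exp off/on px [434.8 179.6] [436.  178.6] red n 9 [436.11 178.22] yellow n 7 [435.57 179.14]
scene ref exp off/on px [434.7 224. ] [435.7 221.2] red n 4 [434.5 224.5] yellow n 58 [434.41 224.55]
scene now exp off/on px [434.7 224. ] [435.7 221.2] red n 0 None yellow n 0 None
```

The wrist torque has levelled off at about 0.98 N·m and the pin no longer moves, so it's at the hard stop. I'll lower and withdraw.

Request:
{"op": "carry_out", "data": {
  "rows": [
    [0, 0, 4, 0, 1],
    [0, 0, 10, 0, 1],
    [0, 0, 18, 0, 1],
    [0, 0, 26, 0, 1],
    [0, 0, 31, 0, 1],
    [0, 0, 33, 0, 1],
    [0, 0, 33, 0, 1]
  ]
}}

```text
time_s: 27.45
eef_pos: [0.5469, -0.1867, 0.0486]
eef_rot: [-3.141, -0.065, -0.0]
wrist_force: [0.3, 0.1, -0.8]
width: 0.27
```

Request:
{"op": "carry_out", "data": {
  "rows": [
    [-5, 0, 0, 0, 1],
    [-15, 0, 0, 0, 1],
    [-28, 0, 0, 0, 1],
    [-42, 0, 0, 0, 1],
    [-56, 0, 0, 0, 1],
    [-70, 0, 0, 0, 1],
    [-84, 0, 0, 0, 1],
    [-95, 0, 0, 0, 1],
    [-100, 0, 0, 0, 1],
    [-100, 0, 0, 0, 1]
  ]
}}

```text
time_s: 28.7
eef_pos: [0.4469, -0.191, 0.0487]
eef_rot: [3.141, 0.064, 0.0]
wrist_force: [1.0, -0.2, -2.0]
width: 0.27
```

```bash
python3 - <<'E'
from tip import *
from pin import *
o=get_obs();p=o["eef_pos"];M=R.from_rotvec(o["eef_rot"]).as_matrix();print(p,o["width"],o["wrist_force"]);pin()
tip(p+M[:,0]*.0988+[0,0,.078])
E
```

```text
[ 0.44689766 -0.19101046  0.04867172] 0.2702577473399902 [ 0.98238175 -0.18524474 -1.96505283]
top ref exp off/on px [434.8 179.6] [436.  178.6] red n 4 [435.25 179.  ] yellow n 4 [435.75 178.5 ]
top now exp off/on px [434.8 179.6] [436.  178.6] red n 8 [435.88 178.12] yellow n 6 [434.33 179.17]
scene ref exp off/on px [434.7 224. ] [435.7 221.2] red n 4 [434.5 224.5] yellow n 58 [434.41 224.55]
scene now exp off/on px [434.7 224. ] [435.7 221.2] red n 9 [435.11 222.56] yellow n 51 [434.18 225.04]
scene expect [400.7 265. ] found [(np.float64(200.3), 10, [210.8, 201.3])]
top expect [429.7 220.8] found [(np.float64(1.4), 13, [429.6, 219.4]), (np.float64(163.8), 103, [275.6, 165.0])]
```

The pin in the scene view now averages row 222.6, against 224.5 before. That matches the full 10 mm rise, and the push went to over 5 N against 2 N of friction. Now I'll turn the hook along the mat's long side and carry it over.

Request:
{"op": "carry_out", "data": {
  "rows": [
    [0, -5, -15, -3, 1],
    [2, -15, -30, -10, 1],
    [5, -32, -35, -20, 1],
    [8, -52, -35, -30, 1],
    [12, -75, -35, -40, 1],
    [16, -98, -35, -50, 1],
    [20, -122, -35, -60, 1],
    [23, -145, -35, -70, 1],
    [26, -163, -35, -80, 1],
    [28, -175, -35, -88, 1]
  ]
}}

```text
time_s: 30.15
eef_pos: [0.4679, -0.0139, 0.0836]
eef_rot: [-2.208, -2.235, -0.0]
wrist_force: [-0.4, 0.4, -2.1]
width: 0.27
```

```bash
python3 - <<'E'
from h import *
print(get_obs()["width"]);plan([.468,-.010,-.0204],96.7)
E
```

```text
0.2697003666953838
shift [3.90e+00 1.00e-01 1.04e+02] spin -6.0 curyaw 90.7 zaxis [ 1.e-04  1.e-04 -1.e+00] pos [ 0.4679 -0.0139  0.0836] q6 -0.18
```

Request:
{"op": "carry_out", "data": {
  "rows": [
    [2, 0, 15, -3, 1],
    [4, 0, 35, -6, 1],
    [4, 0, 55, -6, 1],
    [4, 0, 72, -6, 1],
    [4, 0, 84, -6, 1],
    [4, 0, 90, -6, 1],
    [4, 0, 94, -6, 1],
    [4, 0, 94, -6, 1]
  ]
}}

```text
time_s: 31.15
eef_pos: [0.4678, -0.0109, -0.0103]
eef_rot: [2.095, 2.341, 0.0]
wrist_force: [-0.8, 0.6, -1.7]
width: 0.269
```

Request:
{"op": "carry_out", "data": {
  "rows": [
    [0, 0, 1, 0, 1],
    [0, 0, 2, 0, 1],
    [0, 0, 3, 0, 1],
    [0, 0, 4, 0, 1],
    [0, 0, 5, 0, 1],
    [0, 0, 6, 0, 1],
    [0, 0, 7, 0, 1]
  ]
}}

```text
time_s: 32.02
eef_pos: [0.4679, -0.011, -0.0173]
eef_rot: [2.095, 2.341, 0.0]
wrist_force: [1.0, -1.6, 2.0]
width: 0.274
```

Request:
{"op": "carry_out", "data": {
  "rows": [
    [0, 0, 1, 0, 1],
    [0, 0, 2, 0, 1],
    [0, 0, 3, 0, 1],
    [0, 0, 3, 0, 1]
  ]
}}

```text
time_s: 32.52
eef_pos: [0.4678, -0.0109, -0.0202]
eef_rot: [2.095, 2.341, 0.0]
wrist_force: [-0.5, -2.8, 5.6]
width: 0.27
```

The hook is down at its nominal height and pressing with 5.6 N. I'll release and rise.

Request:
{"op": "carry_out", "data": {
  "rows": [
    [0, 0, 0, 0, 0.6],
    [0, 0, 0, 0, 0.6],
    [0, 0, 0, 0, 0.4],
    [0, 0, 0, 0, 0.4],
    [0, 0, 0, 0, 0.4],
    [0, 0, 0, 0, 0.4]
  ]
}}

```text
time_s: 33.28
eef_pos: [0.4677, -0.0108, -0.0204]
eef_rot: [-2.095, -2.341, -0.0]
wrist_force: [1.0, 0.5, -0.9]
width: 0.597
```

Request:
{"op": "carry_out", "data": {
  "rows": [
    [0, 0, -10, 0, 0.4],
    [0, 0, -40, 0, 0.4],
    [0, 0, -80, 0, 0.4],
    [0, 0, -130, 0, 0.4],
    [0, 0, -180, 0, 0.4],
    [0, 0, -230, 0, 0.4],
    [0, 0, -270, 0, 0.4],
    [0, 0, -280, 0, 0.4],
    [0, 0, -280, 0, 0.4]
  ]
}}

```text
time_s: 34.4
eef_pos: [0.4674, -0.0108, 0.2597]
eef_rot: [2.094, 2.341, 0.001]
wrist_force: [-1.1, 0.8, 0.3]
width: 0.6
```

Request:
{"op": "carry_out", "data": {
  "rows": [
    [40, 10, 0, 0, 0.4],
    [90, 20, 0, 0, 0.4],
    [140, 30, 0, 0, 0.4],
    [190, 40, 0, 0, 0.4],
    [240, 50, 0, 0, 0.4],
    [290, 60, 0, 0, 0.4],
    [320, 60, 0, 0, 0.4],
    [320, 60, 0, 0, 0.4]
  ]
}}

```text
time_s: 35.4
eef_pos: [0.4909, 0.3151, 0.2574]
eef_rot: [-2.091, -2.343, 0.005]
wrist_force: [-0.4, -0.6, 0.0]
width: 0.6
```

```bash
python3 - <<'E'
from h import *
from pin import pin
o=get_obs();print(o["time_s"],o["eef_pos"],o["width"],o["wrist_force"]);pin()
a=grab_frame("scene")[100:330,230:540];cv2.imwrite("pics/last_s.png",a);b=grab_frame("top")
cv2.imwrite("pics/last_t.png",b)
hsv=cv2.cvtColor(b,cv2.COLOR_BGR2HSV)
for lo,hi,z,n in(((45,90,50),(80,255,255),.06,"green"),((5,180,120),(15,255,255),.026,"orange")):
    k,l,s,ce=cv2.connectedComponentsWithStats(cv2.inRange(hsv,lo,hi))
    for i in range(1,k):
        P=back("top",ce[i],z)[0]
        if s[i,4]>4 and 300<ce[i][0]<415 and 215<ce[i][1]<285: print(n,s[i],P)
for n in("blue_bottle","amber_bottle","red_bottle","green_bottle"):
    print(n,[(round(q["score"],2),[int(v) for v in q["rect"]]) for q in silhouettes(n,"scene")[:1]])
cv2.imwrite("pics/last.png",cv2.vconcat([cv2.resize(a,(420,311),interpolation=2),cv2.resize(b[120:290,250:500],(420,286),interpolation=2)]))
E
```

```text
35.4 [0.49086864 0.31513121 0.25737165] 0.5995425149597828 [-0.44459613 -0.56026779  0.0095272 ]
top ref exp off/on px [434.8 179.6] [436.  178.6] red n 4 [435.25 179.  ] yellow n 4 [435.75 178.5 ]
top now exp off/on px [434.8 179.6] [436.  178.6] red n 8 [435.88 178.12] yellow n 6 [434.33 179.17]
scene ref exp off/on px [434.7 224. ] [435.7 221.2] red n 4 [434.5 224.5] yellow n 58 [434.41 224.55]
scene now exp off/on px [434.7 224. ] [435.7 221.2] red n 9 [435.11 222.56] yellow n 47 [434.15 225.15]
green [329 247   5   5  18] [0.461257   0.08712339 0.06      ]
orange [358 243  31  11  90] [ 0.47354387 -0.0425122   0.026     ]
blue_bottle [(0.58, [374, 220, 396, 263])]
amber_bottle [(0.97, [421, 268, 453, 308])]
red_bottle [(0.84, [334, 127, 355, 169])]
green_bottle [(0.76, [316, 113, 333, 154])]
```

View pics/last.png

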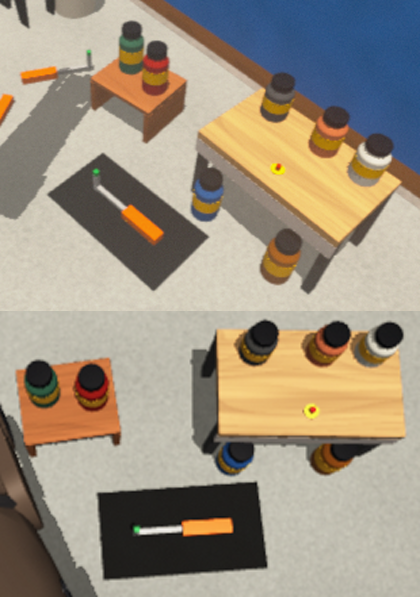

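Picture 12: the hook lies finger-up and wholly on the mat, the red pin stands up out of the yellow dot, and all the bottles are in place. I'm handing in.

```bash
python3 - <<'E'
from station import *
print(get_obs()["joint_vel"].round(3));print(close_job())
E
```

```text
[ 0.004 -0.001 -0.005  0.    -0.002  0.001]
the job is handed in; nothing more can be done
None
```

I drew the riser hook out by its upright finger and took it by the handle. I pressed the switch up from under the lip, laid the hook on the mat, and handed in at about 35 s of the 72 s allowed.

**Last checks:**
- **Switch:** the red pin now stands up out of the yellow dot. Its centroid moved from row 224.5 to 222.6 in the scene view, which fits the full 10 mm. The push went past 5 N, well over the 2 N of friction, and the last 2 mm of lift did not move the pin. I judged the hard stop from these signs and could not read the switch's travel directly.
- **Hook:** it lies finger-up and wholly on the mat, with the arm clear of it. It pitched slightly in the grip during the press, but it was never dropped.
- **Bottles:** the final picture shows all four standing. Their outlines match the start to within about 4 px.

**What disagreed:**
- **Fingertip height:** the real fingertips sit about 33 mm behind the reported TCP. My first closing on the handle therefore shut harmlessly above it. I found this in the wrist picture, lowered in small steps while watching the force, and the second grasp held.
- **Tip check:** during the press the scene camera could not see the hook's tip, so I checked its position in the top view only. It agreed to about 1.4 px.

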